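# Rack the counterweights heavy end down

## Task

Put the two square-tube counterweights away in the sloping two-bay rack, one in each bay, each with its heavy end down the slope, pushed down to the foot stop and lying on both rests. They look alike at both ends, so lift each one at mid-length to feel or see which end is heavy. Leave the other things on the bench where they are.

Things in the scene. Friction and masses are not known exactly. Their poses are not given: they have to be found in the camera images.
- weight_1_mid (a point): Centre (mid-length, half-way up, 17.5 mm above the bench at the start) of a counterweight: closed bright square steel tube 35 x 35 x 170 mm lying flat; both ends look exactly alike (a dark weld bead round each). x runs along the tube; its sign says nothing about the heavy end.
- weight_2_mid (a point): Centre of the second counterweight, built the same, with its own heavy end, independent of the other's.
- weight_1: The first counterweight; origin at mid-length on its underside as it lay. About 0.6 kg. A 0.4 kg slug sits inside at one end, either one, by chance at each start; the balance point is 31 to 35 mm from mid-length towards it: held level at mid-length it loads the grip with a moment of about 0.2 N m, and in a grip of only about 6 N it may droop that way.
- weight_2: The second counterweight; origin at mid-length on its underside as it lay; weight and slug as for the first.
- bay_far (a point): Where a stored counterweight's centre lies in the rack's far bay (the one further from the robot). x points up the slope, 32 degrees above level; y across the rack, from the near bay to the far one; z square off the slope. The stored tube lies along x from -85 mm (foot stop) to +85 mm, its underside at z = -17.5 mm. Fixed dark steel rack, 158 x 150 mm in plan, low side towards the left as the robot sees it.
- bay_near (a point): The same for the near bay, at y = -84 mm from the far one. In both bays: foot stop face at x = -85 mm, its top edge at z = 0; between the rests the bay is open at both sides and 26 mm below the stored tube (sheet at z = -44 mm). Steel friction is about 0.5 to 0.7: a tube let go short of the stop may stay there.
- upper_rest: The upper rest: a 10 mm thick plate across both bays, at x = +50 mm in the bay axes, top at z = -17.5 mm. Its two cheeks in each bay leave 45 mm (5 mm to spare each side of the tube), stand to z = +10 mm and flare outwards at the top. Its origin is the point half-way between the bay points, same axes.
- lower_rest: The lower rest, the same plate with cheeks at x = -50 mm; same origin point and axes. Fixed things near: right of the rack a suction hose and nozzle stand up to 0.25 m high, from the bench edge to the back; between the rack and the counterweights a shut steel parts box, 94 mm high, 0.19 m wide.
- pipe_stub: Bystander: upright pipe stub, 49 mm across, 55 mm tall, origin at its underside.
- soapstone: Bystander: soapstone in a holder, 16 x 145 x 11 mm, lying; origin at its underside.
- angle: Bystander: steel angle offcut 30 x 80 x 30 mm; origin at its underside.
- hex_key: Bystander: hex key 36 x 112 x 6 mm, lying; origin at its underside.

How it is judged (in metres and radians):
At the end, for the whole second after the job is handed in: One counterweight in each bay, let go and at rest on both rests: centre within 12 mm of the stored point along the slope (9 mm across, 5 mm off it), within 0.1 rad of the slope, heavy end down: under 2.5 N on the upper rest, over 1.5 N on the lower (((x of weight_1_mid in the frame of bay_far between -0.012 and 0.012 m and y of weight_1_mid in the frame of bay_far between -0.009 and 0.009 m and z of weight_1_mid in the frame of bay_far between -0.005 and 0.005 m) or (x of weight_1_mid in the frame of bay_near between -0.012 and 0.012 m and y of weight_1_mid in the frame of bay_near between -0.009 and 0.009 m and z of weight_1_mid in the frame of bay_near between -0.005 and 0.005 m)) and angle between the x axis of each of weight_1_mid, weight_2_mid and the x axis of bay_far, either way round below 0.1 rad and contact force between each of weight_1, weight_2 and upper_rest below 2.5 N and contact force between each of weight_1, weight_2 and lower_rest above 1.5 N and linear speed of each of weight_1, weight_2 below 0.02 m/s and contact force between the fingers and weight_1 below 0.1 N and ((x of weight_2_mid in the frame of bay_far between -0.012 and 0.012 m and y of weight_2_mid in the frame of bay_far between -0.009 and 0.009 m and z of weight_2_mid in the frame of bay_far between -0.005 and 0.005 m) or (x of weight_2_mid in the frame of bay_near between -0.012 and 0.012 m and y of weight_2_mid in the frame of bay_near between -0.009 and 0.009 m and z of weight_2_mid in the frame of bay_near between -0.005 and 0.005 m)) and contact force between the fingers and weight_2 below 0.1 N); the robot touches nothing.
It fails at once if the other things on the bench are pushed more than 30 mm from where they were (distance of any of pipe_stub, soapstone, angle, hex_key from where it was at the start of the episode above 0.03 m).
It also fails if it takes over 67 s, if anything falls off the work surface, if the arm or the gripper's body presses on something with over 40 N, if the wrist force passes 120 N, or if a joint passes its speed limit or range.

## Robot

A 6-joint arm with a two-finger parallel gripper is mounted at the origin on a cart in front of the work surface, level with it; the furniture and walls round the work are solid. World frame = base frame: x ahead of the robot, y to its left, z up, the work surface at z = 0. Lengths are in mm, angles in degrees, forces in N, time in s.
With the tool pointing down it reaches from about 250 to 800 mm from the base axis. Payload 3.9 kg.
Tool frame: the origin (TCP) lies at the very end of the fingers, on their centre line; the grasp point (between the pads) lies 19 mm behind it (bot.grip_point_offset is the z of the grasp point in the tool frame, in mm); z points along the fingers, y is the line along which they close (so a half turn about z gives the same grasp; the last joint's range is limited). The gripper opens to 85 mm and grips with 20 to 120 N. Pads are 22 mm wide; open, the fingers measure 114 mm over their backs; the gripper's body (76 mm by 85 mm) begins 54 mm behind the grasp point. The pads swing forward as they close: fully open they stand 13 mm farther back than shut.
Start: joints at [-70.76, 14.897, -7.913, 67.191, 0, 90], TCP at [172.996, -495.669, 231.304] pointing down, gripper open.
Joint ranges: [-159.42, 159.42], [-47.68, 98.78], [-73.54, 78.23], [-108.79, 121.32], [-90, 84.71], [-180, 180]. Speed limits (degrees/s): [147.25, 147.25, 180, 180, 180, 180].

## Interface

Orientations are given as a 3x3 rotation matrix whose columns are the frame's x, y, z axes.
In Python, from cell import bot, move_gripper, planner, status, snapshot, camera_info, finish_job, spotter gives the robot as it stands. Calls block until the motion is done:
- bot.movep(position, orientation): joint-space move of the TCP to a pose.
- bot.move_linear(position, vel=150, rotation=None): straight line of the TCP; rotation=None keeps the orientation; vel is the mean speed in mm/s.
- bot.move_j(angles): joint-space move.
- move_gripper(opening, grip_force=None): finger opening in mm; grip_force is the grip in N (None keeps the last); returns when the fingers have stopped.
- bot.dwell(seconds).
- planner.ik(position, orientation): joint angles nearest the present ones, or None.
- status.observe(): the state.
- snapshot(name): name is "side" or "top" or "wrist"; returns the picture (480x640x3 uint8, red, green, blue); there is no depth.
- camera_info(name): a dict with "vfov" (degrees; the focal length in pixels is half the picture's height over the tangent of half this angle, whatever the lens; pixels are square), "cx", "cy" (the principal point, pixels), "k1" (the pictures are not rectified: a ray, as slopes to the right and down, at radius r is drawn at 1 + k1 r^2 times it, then the intrinsics apply), "extrinsics" (4x4, takes a point from world to camera coordinates). Camera axes: x right, y down, z forward; pixel columns grow to the right and rows downward; lengths in mm; the calibration is good to about 2 mm. A picture is of the moment at which its call begins: read the wrist's pose just before it. camera_info takes no time and is no camera call; for the wrist camera it gives the pose at the moment of the call.
A pose or a line that the arm cannot do raises bot.PlanningError and nothing moves.
- finish_job(): hands the job in; it is judged then, once.
Trained networks look in the newest picture that a camera, given by its name, has taken for a name from the list of things; names that differ only in an ending like _2 or _b are one class to them, and where a whole thing is asked for, a point or a joint stands for the part that bears it (a point fixed in the world has none). Each returns a list of dicts, best first, with "p" (0 to 1); they miss things now and then, are a little off and sometimes report something else, mostly with a low value. They report only what shows in the picture. A call takes as long as a camera call.
- spotter.regions_of(camera, query): "mask" (480x640 bool, what is visible of it) and "pixel" ([column, row] in pixels, amid what is visible of it).
- spotter.place_of(camera, query): "pixel" ([column, row] in pixels: a listed point, or the origin of a listed thing).
The state is a dict: "time_s": time; "joint_positions": joint angles; "qd": joint speeds; "joint_torque": joint torques, N m; "tcp_pos": TCP position; "orientation": TCP orientation; "force": force on the tool from outside, world axes, zero at the start; "moment": the same for the moment, N m; "finger_gap": finger opening in mm; "grasp_force": force on a finger pad.
Only numpy, scipy, OpenCV 4.12 (cv2) and the standard library are available. Lean on these libraries where they do the work, as an engineer would, in place of code of your own. Each camera call takes 0.05 s, during which the arm holds its last target. There are 200 camera calls.

## Working session

There is one attempt and no reset: what is moved stays moved. The work goes in short steps, each a Python script; the robot and the scene stay as the last script left them, time stands still between calls to the robot, and variables do not carry over. Pictures are saved under pics/ and viewed, at most 10 in all, crops included, and the job is handed in when it is done.

```bash
ls; mkdir -p pics; cat > h.py <<'E'
import numpy as np, cv2
from cell import bot, move_gripper, planner, status, snapshot, camera_info, finish_job, spotter
def cam(n):
    c=camera_info(n); f=240/np.tan(np.radians(c["vfov"])/2); E=np.array(c["extrinsics"]); return f,c["cx"],c["cy"],c["k1"],E
def ray(n,px,C=None):
    f,cx,cy,k,E=C or cam(n); d=np.array([(px[0]-cx)/f,(px[1]-cy)/f]); s=d.copy()
    for _ in range(30): s=d/(1+k*(s@s))
    R=E[:3,:3]; return -R.T@E[:3,3], R.T@np.array([s[0],s[1],1])
def at_z(n,px,z,C=None):
    o,d=ray(n,px,C); return o+d*(z-o[2])/d[2]
def proj(n,P,C=None):
    f,cx,cy,k,E=C or cam(n); q=E[:3,:3]@np.asarray(P,float)+E[:3,3]; s=q[:2]/q[2]; s=s*(1+k*(s@s)); return np.array([s[0]*f+cx,s[1]*f+cy])
def tri(obs):
    A=np.zeros((3,3));b=np.zeros(3);L=[]
    for n,px in obs:
        o,d=ray(n,px); d=d/np.linalg.norm(d); M=np.eye(3)-np.outer(d,d); A+=M;b+=M@o; L.append((o,M))
    p=np.linalg.solve(A,b); return p,[float(np.linalg.norm(M@(p-o))) for o,M in L]
def save(n,name):
    im=snapshot(n); cv2.imwrite(f"pics/{name}.png",im[:,:,::-1]); return im
E
python3 - <<'E'
from h import *
np.set_printoptions(precision=1,suppress=True)
for n in("side","top"):
    save(n,n+"0"); print(n,-cam(n)[4][:3,:3].T@cam(n)[4][:3,3])
    for q in("weight_1_mid","bay_far","bay_near","pipe_stub","soapstone","angle","hex_key"):
        print(n,q,[(np.round(r["pixel"],1).tolist(),round(r["p"],2)) for r in spotter.place_of(n,q)][:4])
    for r in spotter.regions_of(n,"weight_1"):
        m=r["mask"].astype(np.uint8); print("mask",r["p"],m.sum(),cv2.minAreaRect(cv2.findNonZero(m)))
print(status.observe())
E
```

```text
pics
side [ 309.9 -681.1  713.1]
side weight_1_mid [([315.1, 196.3], 0.89)]
side bay_far [([394.8, 308.3], 0.9), ([368.6, 317.7], 0.7)]
side bay_near [([348.0, 322.2], 0.72)]
side pipe_stub [([365.4, 244.4], 0.77), ([421.6, 277.3], 0.52)]
side soapstone [([243.6, 328.0], 0.77), ([230.0, 272.7], 0.52)]
side angle [([231.1, 277.0], 0.8), ([258.1, 210.9], 0.54)]
side hex_key [([422.3, 276.7], 0.57)]
mask 0.92 974 ((257.5965881347656, 205.3413848876953), (18.8513240814209, 56.05570602416992), 4.763641834259033)
mask 0.78 977 ((313.17999267578125, 198.260009765625), (65.0, 20.200002670288086), 36.869895935058594)
top [ 353.3   50.3 1149.9]
top weight_1_mid [([208.8, 223.1], 0.93), ([205.4, 221.7], 0.48)]
top bay_far [([440.5, 223.3], 0.91)]
top bay_near [([440.7, 271.6], 0.78), ([283.0, 339.8], 0.32)]
top pipe_stub [([288.6, 194.7], 0.82)]
top soapstone [([361.3, 349.0], 0.96)]
top angle [([281.7, 338.8], 0.77)]
top hex_key []
mask 0.95 1759 ((187.4507598876953, 282.5382995605469), (91.91803741455078, 20.486478805541992), 20.112586975097656)
mask 0.92 1922 ((202.85208129882812, 221.3741912841797), (21.88892364501953, 89.76224517822266), 76.13897705078125)
{'time_s': 0.9, 'joint_positions': array([-70.8,  14.9,  -7.9,  67.2,  -0. ,  90. ]), 'qd': array([-0. ,  0.1,  0.1, -0.1,  0. , -0. ]), 'joint_torque': array([ -0. , -40.6,  25.4,   0. ,  -0. ,  -0. ]), 'tcp_pos': array([ 173. , -495.7,  231.3]), 'orientation': array([[ 0.9,  0.3,  0. ],
       [ 0.3, -0.9, -0. ],
       [-0. ,  0. , -1. ]]), 'force': array([-0.1, -0.7,  0.3]), 'moment': array([ 0. , -0. ,  0.1]), 'grasp_force': 0.0, 'finger_gap': 85.39388874350736}
```

View pics/top0.png

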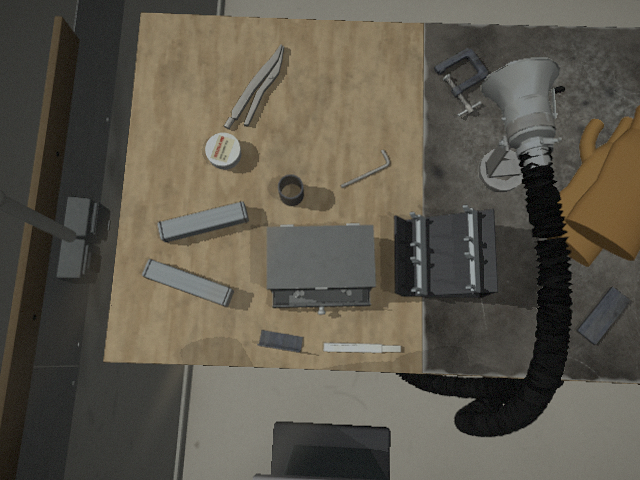

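View pics/side0.png

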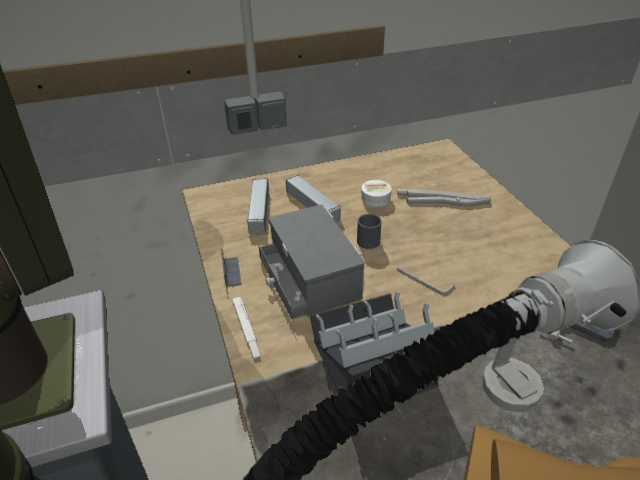

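```bash
python3 - <<'E'
from h import *
np.set_printoptions(precision=1,suppress=True)
bays={}
for b,s,t in(("far",(394.8,308.3),(440.5,223.3)),("near",(348.0,322.2),(440.7,271.6))):
    print(b,tri([("side",s),("top",t)]))
for r in spotter.regions_of("top","weight_1")[:2]:
    m=r["mask"].astype(np.uint8); P=np.array([at_z("top",p,35)[:2] for p in cv2.findNonZero(m)[:,0,:].astype(float)]).astype(np.float32)
    print("W",cv2.minAreaRect(P),cv2.boxPoints(cv2.minAreaRect(P)).tolist())
for q in("pipe_stub","soapstone","angle"):
    print(q,at_z("top",spotter.place_of("top",q)[0]["pixel"],0))
E
```

```text
far (array([ 607.9, -156.5,   95.9]), [2.6064199306264384, 2.606419930626458])
near (array([ 524. , -158.7,   95.4]), [1.5789561107554717, 1.5789561107555163])
W ((487.94036865234375, 303.5148620605469), (173.60635375976562, 37.95610427856445), 72.81013488769531) [[444.1563415527344, 226.19789123535156], [480.4169616699219, 214.98036193847656], [531.724365234375, 380.83184814453125], [495.4637756347656, 392.04937744140625]]Traceback (most recent call last):
  File "<stdin>", line 7, in <module>
  File "h.py", line 10, in at_z
    o,d=ray(n,px,C); return o+d*(z-o[2])/d[2]
        ~~~^^^^^^^^
  File "h.py", line 6, in ray
    f,cx,cy,k,E=C or cam(n); d=np.array([(px[0]-cx)/f,(px[1]-cy)/f]); s=d.copy()
                     ~~~^^^
  File "h.py", line 4, in cam
    c=camera_info(n); f=240/np.tan(np.radians(c["vfov"])/2); E=np.array(c["extrinsics"]); return f,c["cx"],c["cy"],c["k1"],E
ValueError: time passes only in moves, steps and waits
```

The top view shows the two weights at about (203,221) and (187,283), the box at cols 267–375 and the rack at cols 395–497, with its low side on the left. The hose is at cols 525–560. The side view agrees, and the bay spacing measures 84 mm as given. Next I check IK and get the weight poses.

```bash
cat >> h.py <<'E'
_C={}
_cam=cam
def cam(n):
    if n=="wrist": return _cam(n)
    if n not in _C: _C[n]=_cam(n)
    return _C[n]
S,Co=np.sin(np.radians(32)),np.cos(np.radians(32))
def rackR(yaw=0):  # bay axes; yaw of rack about world z
    c,s=np.cos(yaw),np.sin(yaw); Z=np.array([[c,-s,0],[s,c,0],[0,0,1]])
    return Z@np.array([[0,1,0],[-Co,0,S],[S,0,Co]])
def down(th): # tool x along world angle th, z down
    return np.array([[np.cos(th),np.sin(th),0],[np.sin(th),-np.cos(th),0],[0,0,-1]])
def toolR(sgn,yaw=0): # tool x = sgn*bay x, tool z=-bay z
    B=rackR(yaw); x=sgn*B[:,0]; z=-B[:,2]; return np.column_stack([x,np.cross(z,x),z])
E
python3 - <<'E'
from h import *
np.set_printoptions(precision=1,suppress=True)
C=cam("top")
snapshot("top")
for r in spotter.regions_of("top","weight_1")[:2]:
    m=r["mask"].astype(np.uint8); P=np.array([at_z("top",p,35,C)[:2] for p in cv2.findNonZero(m)[:,0,:].astype(float)]).astype(np.float32)
    print("W",r["p"],cv2.minAreaRect(P),cv2.boxPoints(cv2.minAreaRect(P)).round(1).tolist())
for n,px in dict(pipe=(288.6,194.7),soap=(361.3,349),angle=(281.7,338.8)).items(): print(n,at_z("top",px,0,C))
for px in((375,225),(267,227),(375,285),(267,290)): print("box",at_z("top",px,94,C))
for px in((440,150),(530,170),(545,300)): print("hose",at_z("top",px,100,C))
for p in((608,-157,96),(524,-158,96)):
  for s in(1,-1):
    for h in(0,90): 
        R=toolR(s); print(p,s,h,planner.ik(list(np.array(p)+19*R[:,2]-h*R[:,2]),R))
for p in((488,303),(375,330)):
  for a in(70,-110,110,-70): print(p,a,planner.ik([*p,150],down(np.radians(a))))
E
```

```text
W 0.83 ((487.2904052734375, 303.2129211425781), (174.3771209716797, 38.21823501586914), 71.96179962158203) [[442.1000061035156, 226.1999969482422], [478.5, 214.39999389648438], [532.5, 380.20001220703125], [496.1000061035156, 392.0]]
W 0.55 ((566.5924072265625, -127.24974822998047), (157.5580291748047, 30.34300994873047), 1.075294017791748) [[487.5, -113.5999984741211], [488.1000061035156, -143.89999389648438], [645.5999755859375, -140.89999389648438], [645.0999755859375, -110.5999984741211]]
pipe [677.7 127.    0. ]
soap [382.3 -28.5   0. ]
angle [393.8 123.1   0. ]
box [602.1 -39.3  94. ]
box [588.6 156.2  94. ]
box [492.7 -42.6  94. ]
box [474.3 148.5  94. ]
hose [ 748.6 -154.   100. ]
hose [ 717.5 -317.7  100. ]
hose [ 480.8 -338.5  100. ]
(608, -157, 96) 1 0 [  0.3  31.2 -14.   45.  -32.  -89.7]
(608, -157, 96) 1 90 [  4.7  27.9  -7.   58.1 -31.9 -84.4]
(608, -157, 96) -1 0 [  0.3  31.2 -14.   45.  -32.   90.3]
(608, -157, 96) -1 90 [  4.7  27.9  -7.   58.1 -31.9  95.6]
(524, -158, 96) 1 0 [  0.2  24.4 -26.6  39.  -32.  -89.8]
(524, -158, 96) 1 90 [  5.4  20.5 -19.4  53.5 -31.8 -83.7]
(524, -158, 96) -1 0 [  0.2  24.4 -26.6  39.  -32.   90.2]
(524, -158, 96) -1 90 [  5.4  20.5 -19.4  53.5 -31.8  96.3]
(488, 303) 70 [ 31.8  22.2  -9.6  58.2   0.  141.8]
(488, 303) -110 [ 31.8  22.2  -9.6  58.2   0.  -38.2]
(488, 303) 110 [ 31.8  22.2  -9.6  58.2   0.  101.8]
(488, 303) -70 [ 31.8  22.2  -9.6  58.2   0.  -78.2]
(375, 330) 70 [ 41.3  15.3 -20.1  54.6   0.  151.3]
(375, 330) -110 [ 41.3  15.3 -20.1  54.6   0.  -28.7]
(375, 330) 110 [ 41.3  15.3 -20.1  54.6   0.  111.3]
(375, 330) -70 [ 41.3  15.3 -20.1  54.6   0.  -68.7]
```

```bash
python3 - <<'E'
from h import *
np.set_printoptions(precision=1,suppress=True)
o=status.observe(); bot.move_linear([173,-495.7,420],vel=300)
R=toolR(-1); p=np.array([566,-158,96])-300*R[:,2]
bot.movep(list(p),R); print(status.observe()["time_s"])
def look(tag):
    C=cam("wrist"); save("wrist",tag); print(tag,"cam",-C[4][:3,:3].T@C[4][:3,3]); return C
C=look("w_rack")
for q in("bay_far","bay_near","upper_rest","lower_rest"):
    for r in spotter.place_of("wrist",q)[:2]: print(q,np.array(r["pixel"]),round(r["p"],2))
for q,P in dict(far=(607.9,-156.5,96),near=(524,-158.7,96)).items(): print(q,proj("wrist",P,C))
R=down(np.radians(90)); bot.movep([430,230,350],R); print(status.observe()["time_s"])
C=look("w_wts")
for r in spotter.place_of("wrist","weight_1_mid")[:3]: print(at_z("wrist",r["pixel"],17.5,C),r["p"])
for r in spotter.regions_of("wrist","weight_1")[:3]:
    m=r["mask"].astype(np.uint8); P=np.array([at_z("wrist",p,35,C)[:2] for p in cv2.findNonZero(m)[:,0,:].astype(float)]).astype(np.float32)
    print("W",round(r["p"],2),cv2.minAreaRect(P))
print(status.observe()["time_s"],status.observe()["moment"])
E
```

```text
4.125
w_rack cam [566.4 144.4 427.8]
bay_far [359.4 163.3] 0.94
bay_near [278.1 165.2] 0.87
far [361.3 162.6]
near [281.  164.2]
5.3833
w_wts cam [430.7 311.1 492.4]
[610.6 285.8  17.5] 0.98
[605.9 286.5  17.5] 0.21
W 0.87 ((605.9065551757812, 283.8706970214844), (44.992332458496094, 168.6959686279297), 17.713735580444336)
W 0.69 ((489.2784423828125, 304.1497497558594), (168.70066833496094, 38.92947769165039), 72.80354309082031)
5.5333 [-0. -0.  0.]
```

```bash
python3 - <<'E'
import cv2,numpy as np
a=cv2.imread("pics/w_rack.png");b=cv2.imread("pics/w_wts.png")
cv2.imwrite("pics/both.png",np.vstack([cv2.resize(a[60:300,140:500],(720,480))[:300*2],b[0:0]]));
E
```

```text
Traceback (most recent call last):
ValueError: all the input array dimensions except for the concatenation axis must match exactly, but along dimension 1, the array at index 0 has size 720 and the array at index 1 has size 640
```

View pics/w_wts.png

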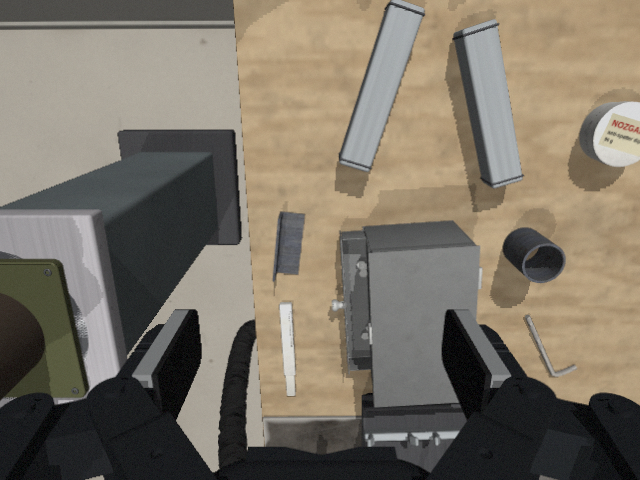

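```bash
python3 - <<'E'
import cv2,numpy as np
a=cv2.imread("pics/w_rack.png")
cv2.imwrite("pics/rackcrop.png",cv2.resize(a[80:280,200:450],(750,600),interpolation=cv2.INTER_CUBIC))
E
```

```text
(no output)
```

View pics/rackcrop.png

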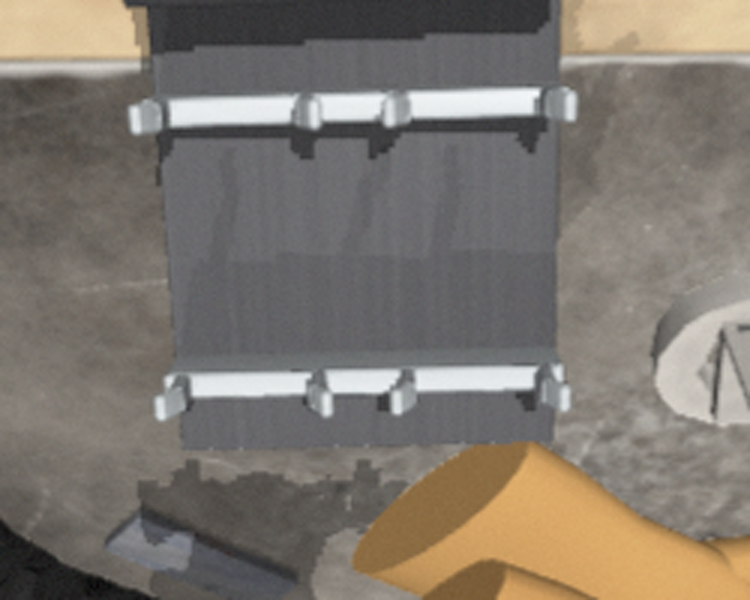

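The rack crop shows the rest strips rising about 1.5° to the right, so the rack yaw is about +1.5°, matching the triangulated bay points. The weights view shows both tubes whole, at about (382,85) and (490,105). I'll fit both precisely.

```bash
python3 - <<'E'
from h import *
from scipy.optimize import least_squares, minimize
import json
np.set_printoptions(precision=2,suppress=True)
o=status.observe(); Cw=cam("wrist"); snapshot("wrist")
masks=[(Cw,r["mask"]) for r in spotter.regions_of("wrist","weight_1")[:2]]
cube=np.array([[a,b,c] for a in(-85,85) for b in(-17.5,17.5) for c in(0,35)],float)
def hull(v,C):
    c,s=np.cos(v[2]/50),np.sin(v[2]/50); P=cube@np.array([[c,s,0],[-s,c,0],[0,0,1]])+[v[0],v[1],0]
    h=cv2.convexHull(np.array([proj("",p,C) for p in P],np.float32)*8)
    m=np.zeros((480,640),np.uint8); cv2.fillConvexPoly(m,np.round(h).astype(int),1,shift=3); return m>0
W=[]
for C,m in masks:
    P=np.array([at_z("",p,20,C)[:2] for p in cv2.findNonZero(m.astype(np.uint8))[:,0,:].astype(float)])
    c0=P.mean(0); u=np.linalg.svd(P-c0,full_matrices=False)[2][0]; th=np.arctan2(u[1],u[0])%np.pi
    f=lambda v:1-(hull(v,C)&m).sum()/(hull(v,C)|m).sum()
    r=minimize(f,[*c0,th*50],method="Nelder-Mead",options=dict(initial_simplex=[[*c0,th*50],[c0[0]+5,c0[1],th*50],[c0[0],c0[1]+5,th*50],[*c0,th*50+3]]))
    W.append([r.x[0],r.x[1],r.x[2]/50]); print("W",r.x[:2],np.degrees(r.x[2]/50),"IoU",1-r.fun)
# rack fit
def T(R,p): M=np.eye(4);M[:3,:3]=R;M[:3,3]=p;return M
ct=Cw[4]@T(o["orientation"],o["tcp_pos"])
R=toolR(-1); Cr=(*Cw[:4],ct@np.linalg.inv(T(R,np.array([566,-158,96])-300*R[:,2])))
print("cam check",-Cr[4][:3,:3].T@Cr[4][:3,3])
Cs,Ct=cam("side"),cam("top")
ob=[(Cs,(0,42,0),(394.8,308.3)),(Cs,(0,-42,0),(348,322.2)),(Ct,(0,42,0),(440.5,223.3)),(Ct,(0,-42,0),(440.7,271.6)),
(Cr,(0,42,0),(359.4,163.3)),(Cr,(0,-42,0),(278.1,165.2)),(Cr,(-50,-42,-17.5),(276.5,116.6)),(Cr,(-50,42,-17.5),(358.7,114.5)),(Cr,(50,-42,-17.5),(283.3,207.7)),(Cr,(50,42,-17.5),(358.3,206))]
def res(v): return np.concatenate([(proj("",rackR(v[3]/100)@np.array(b)+v[:3],C)-px) for C,b,px in ob])
r=least_squares(res,[566,-157,96,2.6],loss="soft_l1"); print("rack",r.x[:3],np.degrees(r.x[3]/100)); print(res(r.x).reshape(-1,2))
json.dump(dict(W=W,rack=[*r.x[:3],r.x[3]/100]),open("fit.json","w"))
E
```

```text
W [490.98 304.02] 72.8030077859965 IoU 0.9331417334745121
W [610.9  285.49] 107.7677791258256 IoU 0.9276114437791084
cam check [566.28 145.64 428.25]
rack [ 563.85 -158.1    97.4 ] 1.8691819237067435
[[ 0.51 -0.69]
 [-2.06  0.04]
 [-0.11  2.35]
 [ 0.86  0.14]
 [-0.14  1.03]
 [ 0.9   1.03]
 [ 1.57 -0.7 ]
 [-0.51 -0.74]
 [ 0.05 -0.3 ]
 [-0.16 -0.18]]
```

Both fits are consistent with the given sizes. I pick the first tube (491, 304), lift it and feel which end is heavy.

```bash
cat >> h.py <<'E'
import json
def feel(): 
    L=[]
    for _ in range(5): bot.dwell(0.08); o=status.observe(); L.append(np.r_[o["force"],o["moment"]])
    return np.mean(L,0)
def pick(i):
    x,y,th=json.load(open("fit.json"))["W"][i]; th-=np.pi; R=down(th)
    move_gripper(85); bot.movep([x,y,140],R); f0=feel()
    bot.move_linear([x,y,4],vel=120); move_gripper(25,grip_force=90)
    o=status.observe(); print("gap",o["finger_gap"],o["grasp_force"],"force",o["force"])
    bot.move_linear([x,y,130],vel=100); f1=feel(); d=f1-f0; t=R[:,0]
    m=d[3:]@np.cross(t,[0,0,-1.]); print("dF",d[:3],"dM",d[3:],"moment to tool+x",m,"gap",status.observe()["finger_gap"])
    save("wrist",f"held{i}"); print("t",status.observe()["time_s"]); return m
E
python3 - <<'E'
from h import *
np.set_printoptions(precision=2,suppress=True)
pick(0)
E
```

```text
gap 33.93006881566544 90.92828750610352 force [-0.99 -0.54  4.52]
dF [ 0.62 -0.05 -5.82] dM [ 0.17 -0.05  0.  ] moment to tool+x 0.18034243106969133 gap 33.364629731996295
t 12.3
```

The moment is 0.18 N m towards tool +x, which points at −y, and the load is 5.8 N. So that end is heavy and needs a half turn: tool x runs down the slope (sgn −1). Far bay first, stopping short to check the alignment.

```bash
cat >> h.py <<'E'
def bayp(side,sgn,xo,h,corr=(0,0)):
    r=json.load(open("fit.json"))["rack"]; B=rackR(r[3]); R=toolR(sgn,r[3])
    return np.array(r[:3])+B@np.array([xo,side*42+corr[0],h+corr[1]])+13.5*R[:,2],R,B
E
python3 - <<'E'
from h import *
np.set_printoptions(precision=2,suppress=True)
o=status.observe(); p=o["tcp_pos"]; bot.move_linear([p[0],p[1],300],vel=250)
p,R,B=bayp(1,-1,8,190); bot.movep(list(p),R)
p,R,B=bayp(1,-1,8,45); bot.move_linear(list(p),vel=120)
C=cam("wrist"); a=save("wrist","pre1"); b=save("side","pre1s")
o=status.observe(); print(o["time_s"],o["force"],o["tcp_pos"]-p)
r=json.load(open("fit.json"))["rack"]
for q in((-85,24.5,28),(-85,59.5,28),(-50,19.5,-17.5),(-50,64.5,-17.5)):
    P=np.array(r[:3])+B@np.array(q); print(q,proj("wrist",P,C),proj("side",P))
v=np.hstack([cv2.resize(a[0:400,120:520],(400,400)),cv2.resize(b[240:400,280:440],(400,400),interpolation=cv2.INTER_CUBIC)])
cv2.imwrite("pics/pre1v.png",v[:,:,::-1])
E
```

```text
16.6833 [ 0.31 -0.66 -6.84] [0.68 0.38 0.78]
(-85, 24.5, 28) [263.25  44.01] [361.85 284.58]
(-85, 59.5, 28) [373.45  44.06] [380.43 279.41]
(-50, 19.5, -17.5) [268.44 137.89] [372.05 315.2 ]
(-50, 64.5, -17.5) [369.56 137.9 ] [396.5  307.95]
```

View pics/pre1v.png

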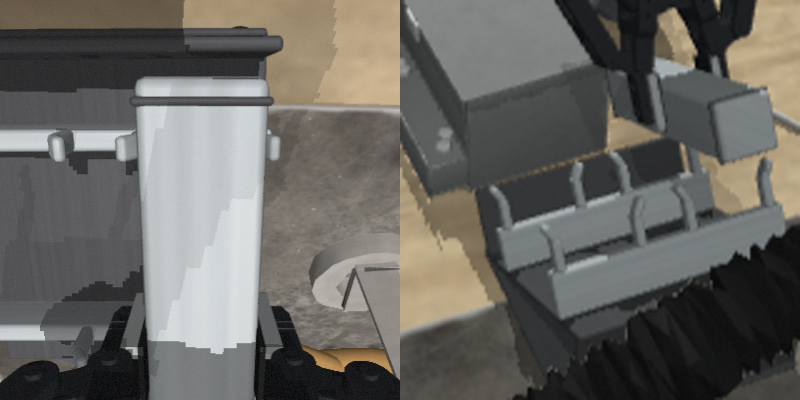

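The wrist picture shows the tube between the far bay's cheeks (cols 237–257 and 388–401). It sits about 1.3 mm to the far side, so I correct that, lower until contact, then slide to the stop.

```bash
cat >> h.py <<'E'
def place(side,sgn,cy):
    p,R,B=bayp(side,sgn,8,45,(cy,0)); bot.move_linear(list(p),vel=60)
    p,R,B=bayp(side,sgn,8,10,(cy,0)); bot.move_linear(list(p),vel=60); f0=feel()[:3]
    g=lambda: B.T@(status.observe()["force"]-f0)
    for h in np.arange(9,-8,-1.):
        p,_,_=bayp(side,sgn,8,h,(cy,0)); bot.move_linear(list(p),vel=20); f=g()
        if f[2]>4: break
    print("down h",h,f,status.observe()["moment"])
    h+=0.5
    for x in np.arange(7,-12,-1.):
        p,_,_=bayp(side,sgn,x,h,(cy,0)); bot.move_linear(list(p),vel=20); f=g()
        if f[0]>9: break
    print("stop x",x,f,status.observe()["time_s"]); return x,h
E
python3 - <<'E'
from h import *
np.set_printoptions(precision=2,suppress=True)
print(place(1,-1,-1.3))
save("wrist","seat1"); save("side","seat1s")
E
```

```text
down h -1.0 [ 0.41 -2.61 10.65] [ 1.09  0.59 -0.37]
stop x -4.0 [10.07  0.27 10.21] 23.8333
(np.float64(-4.0), np.float64(-0.5))
```

```bash
cat >> h.py <<'E'
def release(side,sgn,cy,x,h,tag):
    f0=status.observe()["force"]
    for k in(1,2,3):
        p,R,B=bayp(side,sgn,x-k,h+0.5,(cy,0)); bot.move_linear(list(p),vel=20); f=B.T@(status.observe()["force"]-f0); print("push",k,f)
        if f[0]>8: break
    move_gripper(58); p,R,B=bayp(side,sgn,x-k,70,(cy,0)); bot.move_linear(list(p),vel=120)
    p,R,B=bayp(side,sgn,0,190); bot.move_linear(list(p),vel=250)
    C=cam("wrist"); a=save("wrist",tag); b=save("side",tag+"s"); print(status.observe()["time_s"])
    for r in spotter.place_of("wrist","weight_1_mid")[:2]:
        o,d=ray("wrist",r["pixel"],C); rk=json.load(open("fit.json"))["rack"]; q=B.T@(o-np.array(rk[:3])); e=B.T@d; print("mid in rack frame",q-e*q[2]/e[2],r["p"])
    v=np.hstack([cv2.resize(a[20:320,170:470],(400,400)),cv2.resize(b[240:400,280:440],(400,400),interpolation=cv2.INTER_CUBIC)]); cv2.imwrite(f"pics/{tag}v.png",v[:,:,::-1])
E
python3 - <<'E'
from h import *
np.set_printoptions(precision=2,suppress=True)
release(1,-1,-1.3,-4,-0.5,"rel1")
E
```

```text
push 1 [ 1.71  0.35 -2.46]
push 2 [ 3.11  0.49 -2.34]
push 3 [ 6.49  0.   -2.73]
26.5083
```

View pics/rel1v.png

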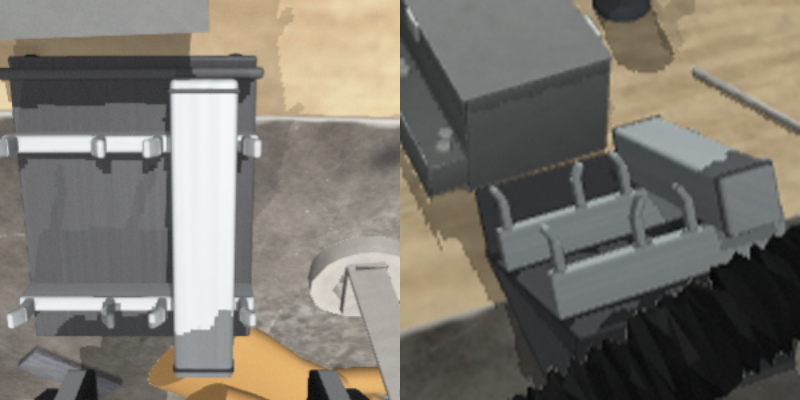

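```bash
python3 - <<'E'
from h import *
np.set_printoptions(precision=1,suppress=True)
C=cam("wrist"); rk=json.load(open("fit.json"))["rack"]; B=rackR(rk[3]); print("cam in rack",B.T@(-C[4][:3,:3].T@C[4][:3,3]-rk[:3]))
for q in((-85,24.5,17.5),(-85,59.5,17.5),(85,24.5,17.5),(85,59.5,17.5),(-85,0,0),(-50,-19.5,-17.5),(-50,-64.5,-17.5),(50,-42,-17.5)):
    p=proj("wrist",np.array(rk[:3])+B@np.array(q,float),C); print(q,p,"crop",(p-[170,20])/.75)
im=snapshot("wrist")
v=cv2.resize(im[65:145,230:390],(800,400),interpolation=cv2.INTER_CUBIC); w=cv2.resize(snapshot("side")[270:350,360:440],(400,400),interpolation=cv2.INTER_CUBIC)
cv2.imwrite("pics/foot.png",np.hstack([v[:,250:650],w])[:,:,::-1])
E
```

```text
cam in rack [-82.   41.4 316.1]
(-85, 24.5, 17.5) [297.7  77.4] crop [170.2  76.5]
(-85, 59.5, 17.5) [350.4  77.5] crop [240.6  76.6]
(85, 24.5, 17.5) [301.1 304.8] crop [174.7 379.7]
(85, 59.5, 17.5) [345.3 304.9] crop [233.7 379.9]
(-85, 0, 0) [264.2  77.6] crop [125.6  76.8]
(-50, -19.5, -17.5) [243.7 126. ] crop [ 98.3 141.3]
(-50, -64.5, -17.5) [185.3 125.9] crop [ 20.4 141.2]
(50, -42, -17.5) [223.8 247.1] crop [ 71.7 302.8]
```

View pics/foot.png

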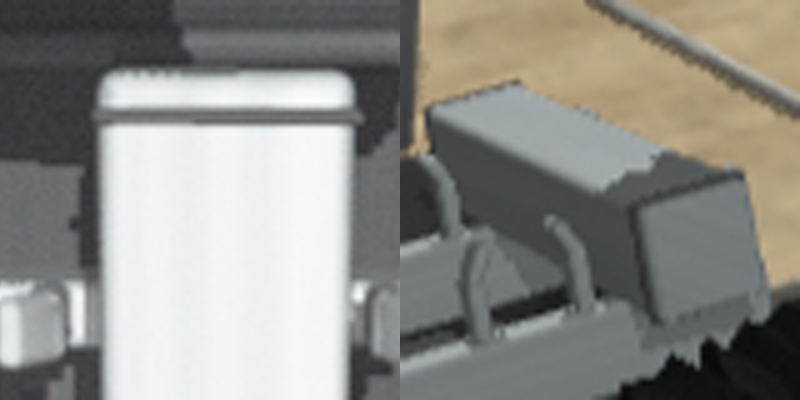

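The tube end (row ≈79) sits against the stop edge (row ≈78), centred between the cheeks and flat. Now the second tube.

```bash
python3 - <<'E'
from h import *
np.set_printoptions(precision=2,suppress=True)
p=status.observe()["tcp_pos"]; bot.move_linear([p[0],p[1],p[2]+60],vel=250)
m=pick(1); sgn=-1 if m>0 else 1   # tool +x heavy -> tool +x down the slope
assert abs(m)>0.1
p=status.observe()["tcp_pos"]; bot.move_linear([p[0],p[1],320],vel=250)
p,R,B=bayp(-1,sgn,8,210); bot.movep(list(p),R)
p,R,B=bayp(-1,sgn,8,45); bot.move_linear(list(p),vel=120)
C=cam("wrist"); a=save("wrist","pre2"); b=save("side","pre2s")
o=status.observe(); print("sgn",sgn,o["time_s"],o["tcp_pos"]-p)
r=json.load(open("fit.json"))["rack"]
for q in((sgn*50,-64.5,-17.5),(sgn*50,-19.5,-17.5),(sgn*85,-59.5,62.5),(sgn*85,-24.5,62.5)): print(q,proj("wrist",np.array(r[:3])+B@np.array(q),C)-[120,0])
v=np.hstack([a[0:400,120:520],cv2.resize(b[240:400,280:440],(400,400),interpolation=cv2.INTER_CUBIC)])
cv2.imwrite("pics/pre2v.png",v[:,:,::-1])
E
```

```text
gap 33.819176828044846 90.9756875038147 force [ 0.42 -0.4   3.23]
dF [-0.05 -0.18 -6.28] dM [-0.2  -0.07 -0.01] moment to tool+x -0.21332334682300755 gap 33.868176662414704
t 34.2083
sgn 1 38.075 [0.57 0.28 0.59]
(50, -64.5, -17.5) [251.96 179.65]
(50, -19.5, -17.5) [153.84 179.59]
(85, -59.5, 62.5) [272.93 112.18]
(85, -24.5, 62.5) [135.21 112.1 ]
```

View pics/pre2v.png

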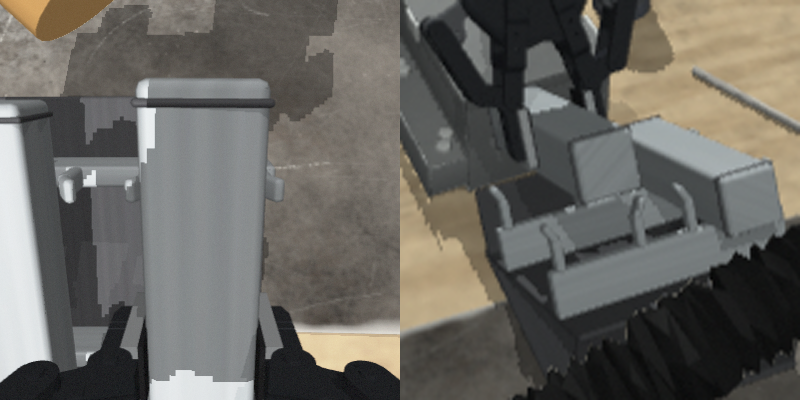

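The second tube sits between the near bay's cheeks (cols 245–260 and 388–405), centred within 1 mm, with the heavy end down the slope. I lower and seat it.

```bash
python3 - <<'E'
from h import *
np.set_printoptions(precision=2,suppress=True)
x,h=place(-1,1,-0.5)
release(-1,1,-0.5,x,h,"rel2")
C=cam("wrist"); rk=json.load(open("fit.json"))["rack"]; B=rackR(rk[3])
for q in((-85,-59.5,17.5),(-85,-24.5,17.5),(85,-59.5,17.5),(85,-24.5,17.5)):
    p=proj("wrist",np.array(rk[:3])+B@np.array(q,float),C); print(q,"crop",(p-[170,20])/.75)
E
```

```text
down h -1.0 [-0.35 -3.28 12.7 ] [ 1.09  0.56 -0.42]
stop x -2.0 [ 9.65 -1.69  9.97] 44.725
push 1 [ 2.02  1.27 -2.17]
push 2 [ 5.08  1.18 -2.89]
push 3 [ 7.77  0.99 -1.91]
47.3
mid in rack frame [  2.81 -40.57   0.  ] 0.86
(-85, -59.5, 17.5) crop [227.56 383.26]
(-85, -24.5, 17.5) crop [168.74 383.29]
(85, -59.5, 17.5) crop [233.14  81.49]
(85, -24.5, 17.5) crop [163.08  81.36]
```

View pics/rel2v.png

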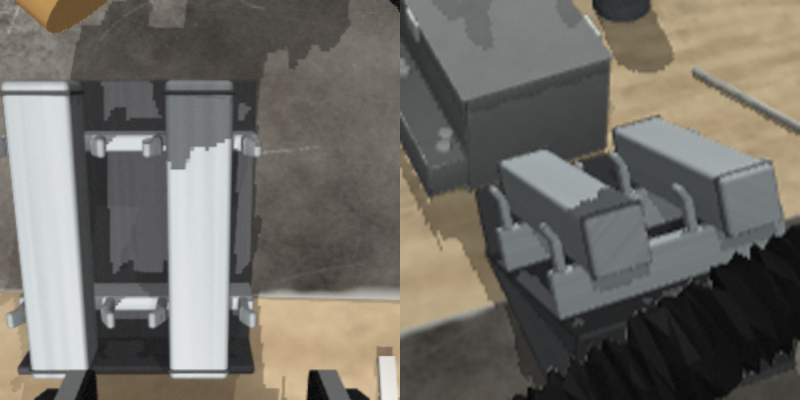

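Both tubes lie level, with their upper ends in line (row 80) and their lower ends at the stop. The gripper is clear, so I hand in.

```bash
python3 -c "
from h import *
bot.dwell(0.3); print(status.observe()['time_s']); print(finish_job())"
```

```text
47.65
the job is handed in; nothing more can be done
None
```

I put both counterweights in the rack, one per bay, heavy end down against the foot stop, and handed the job in at 47.65 s of the 67 s allowed; no verdict came back, so that is from my own force readings and pictures.

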